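Draw the bottle carton to the front of the rack with the draw hook

ROBOT

A 6-joint arm with a two-finger parallel gripper is mounted at the origin on the work surface. World frame = base frame: x ahead of the robot, y to its left, z up, the work surface at z = 0. Lengths are in mm, angles in rad, forces in N, time in s.
With the tool pointing down it reaches from about 275 to 750 mm from the base axis. Payload 10.2 kg.
Tool frame: the origin (TCP) lies at the very end of the fingers, on their centre line; the grasp point (between the pads) lies 19 mm behind it; z points along the fingers, y is the direction in which the jaws open and shut (so a half turn about z gives the same grasp; the last joint's range is limited). The gripper opens to 85 mm and grips with 20 to 120 N. Pads are 22 mm wide; open, the fingers measure 114 mm over their backs; the gripper's body (76 mm by 85 mm) begins 54 mm behind the grasp point. The pads swing forward as they close: fully open they stand 13 mm farther back than shut.
Start: joints at [-1.37, 0.313, 1.498, -0, 1.331, -0.223], TCP at [215.883, -478.566, 193.594] pointing down, gripper open.
Joint ranges: [-2.94, 2.94], [-0.97, 2.17], [0.19, 2.56], [-1.23, 4.37], [0.02, 3.11], [-2.88, 2.88]. Speed limits (rad/s): [2.39, 2.39, 3.01, 3.14, 3.14, 3.14].

INTERFACE

Orientations are given as [roll, pitch, yaw] about the fixed x, y, z axes, in that order (R = Rz(yaw) Ry(pitch) Rx(roll)).
In Python, from cell import get_state, snapshot, camera_model, finish_job gives the robot as it stands.
- The arm moves only by the tool drive_tool, never from a script. Its arguments are lists of equal length, an entry for each row: "linear": the shift along the world's x, y, z in m, a list of three; "spin": the turn about the world's z in rad; "fingers": the gripper's target within -1 to 1 (fully open at 1, half-way at 0, shut at -1). A call has 1 to 20 rows; each row is the pose to reach, as a shift and turn from the pose commanded when the call began; what a row does not reach only later rows make up. A row lasts 1/8 s, in which the tool goes at most 62.5 mm and 10.7 degrees, less where a joint would pass 70% of its speed; a pose out of reach is approached as far as the arm can. A call with a gripper value outside its range is refused whole. The fingers move at their own pace and stop on an object; the grip force is fixed at half the most. Time passes only in rows, so rows that repeat a pose let the fingers close. It gives the time, the measured TCP pose, the force and the opening at its end, in the units of the state.
- get_state(): the state, without advancing time (a new reading comes with each control period).
- snapshot(name): name is "scene" or "top"; returns the picture (420x560x3 uint8, red, green, blue); there is no depth.
- camera_model(name): a dict with "vfov" (degrees; the focal length in pixels is half the picture's height over the tangent of half this angle, whatever the lens; pixels are square), "cx", "cy" (the principal point, pixels), "k1" (the pictures are not rectified: a ray, as slopes to the right and down, at radius r is drawn at 1 + k1 r^2 times it, then the intrinsics apply), "camera_from_world" (4x4, takes a point from world to camera coordinates). Camera axes: x right, y down, z forward; pixel columns grow to the right and rows downward; lengths in mm; the calibration is good to about 2 mm. A picture is of the moment at which its call begins. camera_model takes no time and is no camera call.
- finish_job(): hands the job in, once; it reports no verdict.
The state is a dict: "t": time; "q": joint angles; "qd": joint speeds; "joint_efforts": joint torques, N m; "tcp_pos": TCP position; "tcp_rot": TCP orientation; "ft_force": force on the tool from outside, world axes, zero at the start; "wrist_torque": the same for the moment, N m; "width": finger opening in mm.
Only numpy, scipy, OpenCV 4.12 (cv2) and the standard library are available. Lean on these libraries where they do the work, as an engineer would, in place of code of your own. Each camera call takes 0.05 s, during which the arm holds its last target. There are 200 camera calls.

TASK

Take the draw hook from its cradle, hook it over the front rim of the carton that holds the two bottles, and draw that carton gently forward until it stands square and snug against the metal stop rail along the front of the rack; how far forward the rail is clamped is not known beforehand, so feel for it, hold the carton against it with a steady pull of about 10 newtons for a second, and never load it with more than 15 newtons. Then unhook and lay the draw hook back in its cradle the way it lay, leaving the carton standing square at the front of the rack. Move the carton with the hook only, and leave the other two cartons, the tape roll and the mixing cup where they are.

Things in the scene. Friction and masses are not known exactly. Their poses are not given: they have to be found in the camera images.
- hook_grip (a point): middle of the draw hook's handle, where to grip it: wooden bar 110 long, 18 wide (y), 26 high, from 65 behind to 45 ahead of this point. A steel rod, 8 diameter, runs on along +x at mid-height and turns down 150 ahead of this point. z up as it lies. Mass 0.18 kg, balance point about 30 ahead. Starts in the cradle
- hook_tip (a point): lowest point of the draw hook's down-turned end: 150 ahead of and 34 below the handle's middle. The down-turned end is a round rod, 8 diameter, reaching 30 below the underside of the horizontal rod, its axis through this point
- cradle: plywood cradle fixed to the table, base 200 x 60. Origin: on the table under the handle's middle when the hook lies in place (65 above it); x: the way the hook points. Two slotted saddles: 50 behind, carrying the handle's underside at height 52, slot 30 wide, sides up to 72; 95 ahead, carrying the rod's underside at 61, slot 24 wide, sides up to 80
- rack: fixed low rack, open to the robot: plywood deck 280 deep, 420 wide, top 35 above the table. Origin: on the table below the middle of the deck's front edge; x into the rack, y along its front. A roof of steel wires along y, 51 apart, underside 178 above the table, covers it from 65 behind the front edge to the back; before that it is open above. Corner posts at y = +-205
- stop: the adjustable front stop of the rack: two fixed slotted steel brackets at the deck's front corners and, clamped across them, an aluminium rail along y, 10 thick (x), 34 high, top 76 above the table. Same frame as the rack. The rail's setting is NOT measured and differs each time: its inner face is anywhere from 10 to 38 behind the deck's front edge, square to it. It is rigid
- lip (a point): middle of the outer upper edge of the bottle carton's front wall, 100 above the table; x from the carton's front to its back. Walls 5 thick; the inside is empty from the front wall to 75 behind this point. The carton slides on the deck by plain friction; its mass (0.4 to 0.8 kg) and friction vary, so it drags with some 1 to 4 N
- carton_bottles: the carton to draw forward: open kraft carton 140 deep (x), 108 wide (y), 65 high, standing well back under the wire roof, with two upright white bottles (44 diameter, grey caps) in its rear half. Origin: centre of its underside; x from front to back
- carton_cups: an open kraft-cardboard carton, the same in size and make as the other two, with one stack of white cups; beside the others on the rack; leave it. Origin: centre of its underside
- carton_rollers: an open kraft-cardboard carton, the same in size and make as the other two, with four steel rollers lying in it; beside the others on the rack; leave it. Origin: centre of its underside
- tape_roll: roll of paper tape lying flat on the table before the rack, 90 across, 24 high; leave it. Origin: centre of its underside
- mixing_cup: white open cup, 76 across, 85 high, on the table; leave it. Origin: centre of its underside
Things that resemble listed ones, but are neither listed nor needed, are in the scene too. What is shaped like the cradle but purple is not meant.

How it is judged:
By the outcome, as a careful person would: the job done as asked, in the order asked, and still so for the second after the job is handed in, with the robot touching nothing.
It also fails if it takes over 66 s, if anything falls off the work surface, if the arm or the gripper's body presses on something with over 40 N, if the wrist force passes 120 N, or if a joint passes its speed limit or range.

## Working session

There is one attempt and no reset: what is moved stays moved. The work goes in short steps, Python scripts to look and compute and a tool call to move; the robot and the scene stay as the last step left them, time stands still between calls to the robot, and variables do not carry over. Pictures are saved under pics/ and viewed, about 8 in all and at most 12, crops included, and the job is handed in when it is done.

Besides the shell and the picture viewer there is one more tool, called after "Emit:" as name(argument=value, ...), one argument or row to a line, values as JSON. drive_tool: Moves the arm, as the interface text tells. Its arguments: {"type":"object","properties":{"linear":{"type":"array","items":{"type":"array","items":{"type":"number"}}},"spin":{"type":"array","items":{"type":"number"}},"fingers":{"type":"array","items":{"type":"number"}}},"required":["linear","spin","fingers"]}

```bash
mkdir -p pics; cat > h.py <<'E'
import numpy as np, cv2
from cell import get_state, snapshot, camera_model, finish_job
def K(m): 
    f=210/np.tan(np.radians(m["vfov"])/2); return f
def proj(m,P):
    P=np.atleast_2d(np.asarray(P,float)); T=np.array(m["camera_from_world"])
    c=P@T[:3,:3].T+T[:3,3]; s=c[:,:2]/c[:,2:]; r2=(s**2).sum(1,keepdims=True)
    return s*(1+m["k1"]*r2)*K(m)+[m["cx"],m["cy"]]
def ray(m,uv):
    d=(np.asarray(uv,float)-[m["cx"],m["cy"]])/K(m); s=d.copy()
    for _ in range(30): s=d/(1+m["k1"]*(s@s))
    T=np.array(m["camera_from_world"]); R=T[:3,:3]
    return -R.T@T[:3,3], R.T@np.append(s,1)
def onz(m,uv,z):
    o,d=ray(m,uv); return o+d*(z-o[2])/d[2]
def tri(m1,u1,m2,u2):
    o1,d1=ray(m1,u1);o2,d2=ray(m2,u2)
    s,_,_,_=np.linalg.lstsq(np.c_[d1,-d2],o2-o1,rcond=None)
    a,b=o1+d1*s[0],o2+d2*s[1]; return (a+b)/2,np.linalg.norm(a-b)
def save(img,name): cv2.imwrite("pics/"+name,cv2.cvtColor(img,cv2.COLOR_RGB2BGR))
E
python3 - <<'E'
from h import *
for n in("scene","top"):
    im=snapshot(n); np.save(n+"0.npy",im); save(cv2.resize(im,(784,588)),n+"0.png")
    m=camera_model(n);T=np.array(m["camera_from_world"]);print(n,m["vfov"],m["k1"],-T[:3,:3].T@T[:3,3],T[:3,:3].round(2).tolist())
print(get_state())
E
```

```text
scene 48.2032032252864 -0.004920037239957462 [1156.7144663   530.26081252 1189.76761944] [[-0.69, 0.73, 0.0], [0.57, 0.54, -0.62], [-0.45, -0.42, -0.79]]
top 44.425208812912366 -0.13463528689681983 [ 160.41559009  -28.96154452 1719.66886207] [[-0.04, -1.0, -0.0], [-0.98, 0.04, -0.21], [0.21, -0.01, -0.98]]
{'t': 0.1, 'q': array([-1.37041311e+00,  3.13415757e-01,  1.49834099e+00, -2.86303748e-05,
        1.33099532e+00, -2.23407387e-01]), 'qd': array([ 0.0008754 , -0.00227206, -0.00083283,  0.00074028, -0.00115333,
        0.00131199]), 'joint_efforts': array([ 3.30047937e-03, -4.12899971e+01, -2.60139906e+01, -1.44711880e-04,
        3.04896421e-03, -5.06263439e-05]), 'tcp_pos': array([ 215.81349715, -478.300641  ,  193.08879123]), 'tcp_rot': array([-3.14045589e+00, -2.29760277e-04,  4.23797285e-01]), 'ft_force': array([ 0.57667214, -0.54257086, -0.87659684]), 'wrist_torque': array([-0.00521423,  0.05598154, -0.02481829]), 'width': 85.66072147842621}
```

View pics/scene0.png

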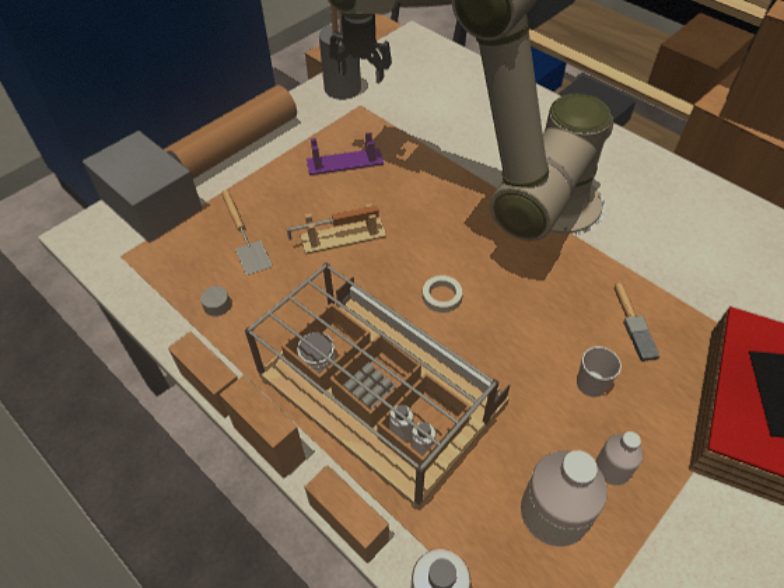

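View pics/top0.png

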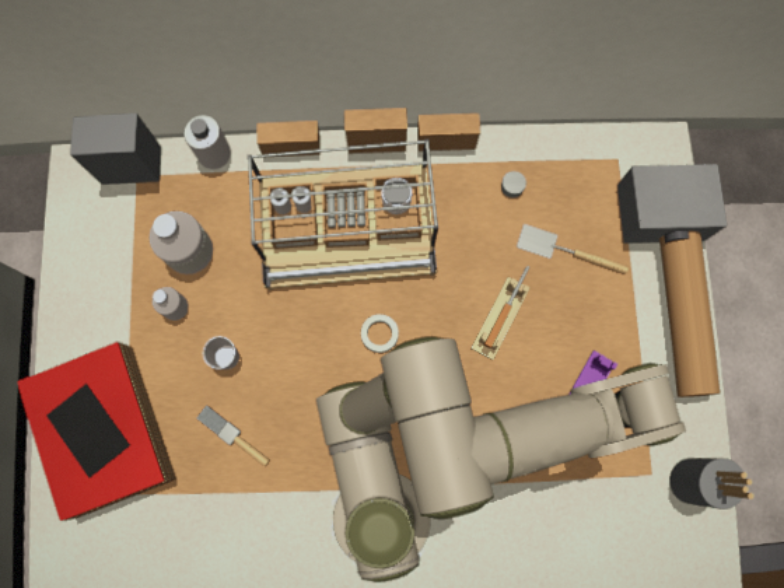

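The hook points away from the robot in the light cradle (top view about (500,315)). The bottle carton is the leftmost on the rack (about (290,210)). I'll enlarge both areas next.

```bash
python3 - <<'E'
from h import *
t=np.load("top0.npy");s=np.load("scene0.npy")
def crop(im,x0,y0,w,h,k): return cv2.resize(im[y0:y0+h,x0:x0+w],None,fx=k,fy=k,interpolation=cv2.INTER_CUBIC)
# top rack x170-320,y95-210 ; cradle x330-385,y185-260
A=crop(t,172,97,144,112,5); save(A,"c1.png")   #720x560
B=crop(t,330,186,54,74,7); C=crop(s,198,140,84,46,5)
D=np.zeros((590,800,3),np.uint8); D[:518,:378]=B; D[:230,380:800]=C; save(D,"c2.png")
E
```

```text
(no output)
```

View pics/c1.png

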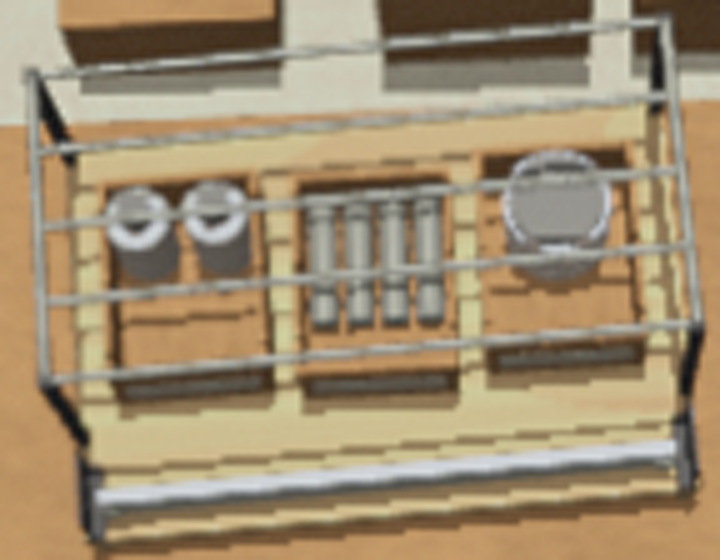

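View pics/c2.png

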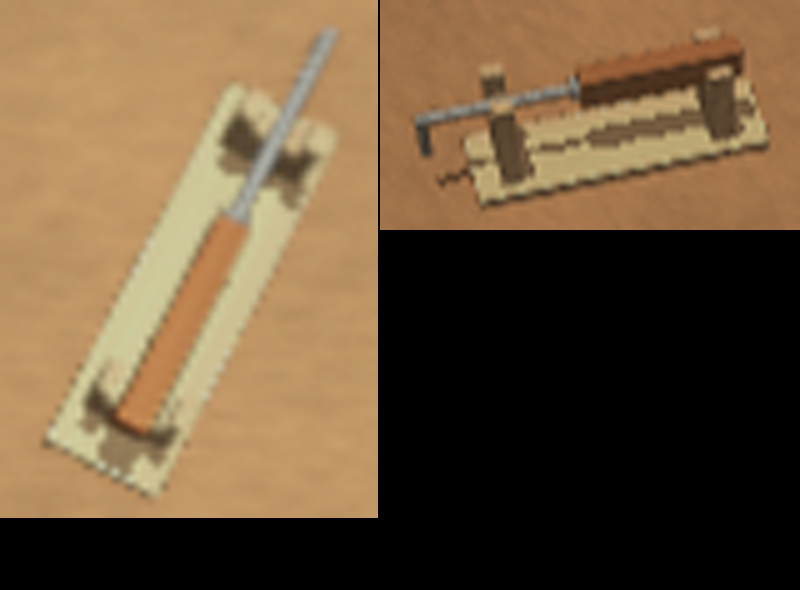

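The rack crop shows the bottle carton's front top edge at about (118,384)–(270,377) and the rail top at about (97,495)–(680,450). In the cradle crop the handle runs from (137,425) to (233,218) and the rod ends at (333,33).

```bash
python3 - <<'E'
from h import *
np.set_printoptions(precision=1,suppress=True)
m=camera_model("top");ms=camera_model("scene")
A=lambda u,v:((u+.5)/5-.5+172,(v+.5)/5-.5+97)
B=lambda u,v:((u+.5)/7-.5+330,(v+.5)/7-.5+186)
C=lambda u,v:((u-380+.5)/5-.5+198,(v+.5)/5-.5+140)
hb,hf=onz(m,B(137,422),78),onz(m,B(233,215),78); rt=onz(m,B(333,33),73)
print("handle",hb,hf,np.linalg.norm(hf-hb),"yaw",np.arctan2(*(hf-hb)[1::-1]),"rodend",rt,np.linalg.norm(rt-hb),"yaw",np.arctan2(*(rt-hb)[1::-1]))
u=(rt-hb)[:2];u/=np.linalg.norm(u);print("grip from back/front/rod",hb[:2]+65*u,hf[:2]-45*u,rt[:2]-154*u)
cs=[onz(m,B(*p),12) for p in((235,82),(338,132),(158,495),(45,440))];print("base",np.array(cs),[np.linalg.norm(cs[i]-cs[(i+1)%4]) for i in range(4)])
c=np.mean(cs,0);print("centre",c)
print("tri bend",tri(m,B(333,33),ms,C(420,120)),"tri handle rear",tri(m,B(137,422),ms,C(738,45)), "front",tri(m,B(233,215),ms,C(582,72)))
l,r=onz(m,A(118,384),100),onz(m,A(270,377),100);bl,br=onz(m,A(105,190),100),onz(m,A(257,176),100)
print("lip",l,r,(l+r)/2,np.linalg.norm(l-r),"back",bl,br,np.linalg.norm(bl-l))
d=l-r;print("rackdir yaw from lip",np.arctan2(-d[0],d[1]))
rl,rr=onz(m,A(97,495),76),onz(m,A(680,450),76);d=rl-rr;print("rail",rl,rr,np.linalg.norm(d),np.arctan2(-d[0],d[1]))
fl,fr=onz(m,A(100,540),35),onz(m,A(690,488),35);d=fl-fr;print("deckfront",fl,fr,(fl+fr)/2,np.linalg.norm(d),np.arctan2(-d[0],d[1]))
for z in(178,182):
  a,b=onz(m,A(45,382),z),onz(m,A(700,326),z);d=a-b;print("wire",a,b,np.linalg.norm(d),np.arctan2(-d[0],d[1]))
E
```

```text
handle [ 388.7 -262.7   78. ] [ 484.2 -314.    78. ] 108.43231125798083 yaw -0.49264178529498664 rodend [ 571.3 -368.9   73. ] 211.36139264049308 yaw -0.5268915022030055
grip from back/front/rod [ 444.9 -295.4] [ 445.3 -291.3] [ 438.2 -291.5]
base [[ 563.5 -331.2   12. ]
 [ 536.6 -380.1   12. ]
 [ 362.3 -279.9   12. ]
 [ 390.9 -227.3   12. ]] [np.float64(55.81025147955916), np.float64(201.0150494512996), np.float64(59.87294828598735), np.float64(201.44598289030228)]
centre [ 463.4 -304.6   12. ]
tri bend (array([ 571.8, -369.1,   68.7]), np.float64(1.7411941247731775)) tri handle rear (array([ 387.7, -261.3,   77.8]), np.float64(3.419897463749122)) front (array([ 481.4, -311. ,   87.1]), np.float64(3.2676376998784717))
lip [643.7 230.2 100. ] [644.5 129.9 100. ] [644.1 180.  100. ] 100.33761139099006 back [779.6 239.4 100. ] [785.2 137.  100. ] 136.2575707257121
rackdir yaw from lip 0.008349340231803894
rail [575. 248.  76.] [ 591.3 -138.2   76. ] 386.49956578127905 0.042221905195144724
deckfront [554.  252.8  35. ] [ 575.3 -146.4   35. ] [564.7  53.2  35. ] 399.7427623054666 0.05340424283464121
wire [623.6 263.8 178. ] [ 644.5 -147.9  178. ] 412.2843259001039 0.050812513327632126
wire [622.4 263.1 182. ] [ 643.2 -147.6  182. ] 411.2146167400001 0.05081251332763226
```

Emit:
drive_tool(
  linear=[
    [0.028, 0.023, 0],
    [0.057, 0.046, 0],
    [0.085, 0.07, 0],
    [0.114, 0.093, 0],
    [0.142, 0.116, -0.01],
    [0.17, 0.14, -0.02],
    [0.199, 0.163, -0.03],
    [0.227, 0.186, -0.044],
    [0.227, 0.186, -0.044],
    [0.227, 0.186, -0.044],
  ],
  spin=[-0.12, -0.24, -0.36, -0.48, -0.6, -0.72, -0.84, -0.954, -0.954, -0.954],
  fingers=[1, 1, 1, 1, 1, 1, 1, 1, 1, 1],
)

```text
t: 1.35
tcp_pos: [442.6, -292.9, 149.6]
tcp_rot: [3.141, 0.0, -0.529]
ft_force: [1.1, -0.7, -0.0]
width: 85.2
```

```bash
python3 - <<'E'
from h import *
t=snapshot("top");s=snapshot("scene");np.save("s1.npy",s)
D=np.zeros((600,800,3),np.uint8)
D[:600,:400]=cv2.resize(t[170:290,320:400],None,fx=5,fy=5,interpolation=cv2.INTER_CUBIC)
D[:480,400:]=cv2.resize(s[90:186,198:278],None,fx=5,fy=5,interpolation=cv2.INTER_CUBIC)
save(D,"c3.png"); st=get_state();print(st["tcp_pos"],st["tcp_rot"],st["ft_force"])
E
```

```text
[ 442.43527711 -293.30977821  149.93979072] [ 3.14130854e+00 -4.95413983e-04 -5.30608386e-01] [ 0.00082297 -0.15791368  0.53730005]
```

View pics/c3.png

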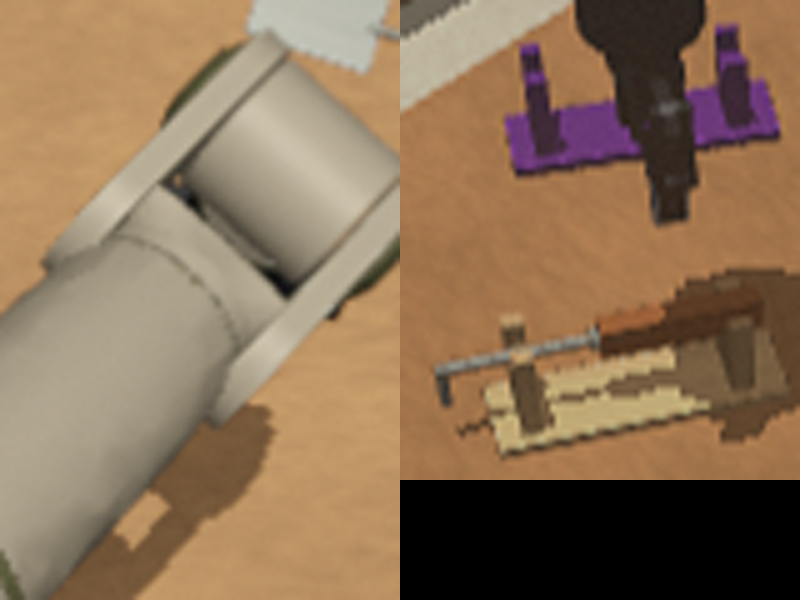

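The gripper stands above the handle, jaws across it. I'll go down and grip.

Emit:
drive_tool(
  linear=[
    [0, 0, -0.03],
    [0, 0, -0.06],
    [0, 0, -0.08],
    [0, 0, -0.095],
    [0, 0, -0.104],
    [0, 0, -0.104],
  ],
  spin=[0, 0, 0, 0, 0, 0],
  fingers=[1, 1, 1, 1, 1, 1],
)

```text
t: 2.2
tcp_pos: [442.8, -292.7, 45.5]
tcp_rot: [-3.142, 0.0, -0.53]
ft_force: [0.9, -0.5, -0.1]
width: 85.2
```

Emit:
drive_tool(
  linear=[
    [0, 0, 0],
    [0, 0, 0],
    [0, 0, 0],
    [0, 0, 0],
    [0, 0, 0],
    [0, 0, 0],
    [0, 0, 0],
    [0, 0, 0],
    [0, 0, 0],
    [0, 0, 0],
  ],
  spin=[0, 0, 0, 0, 0, 0, 0, 0, 0, 0],
  fingers=[-0.2, -0.4, -0.6, -1, -1, -1, -1, -1, -1, -1],
)

```text
t: 3.45
tcp_pos: [442.9, -292.6, 45.6]
tcp_rot: [3.142, -0.0, -0.53]
ft_force: [0.9, -1.0, 0.1]
width: -0.3
```

Width is about 0, so the jaws closed on nothing. I'll look before moving.

```bash
python3 - <<'E'
from h import *
t=snapshot("top");s=snapshot("scene");np.save("s1.npy",s)
D=np.zeros((600,800,3),np.uint8)
D[:600,:400]=cv2.resize(t[170:290,320:400],None,fx=5,fy=5,interpolation=cv2.INTER_CUBIC)
D[:480,400:]=cv2.resize(s[100:196,198:278],None,fx=5,fy=5,interpolation=cv2.INTER_CUBIC)
save(D,"c4.png"); st=get_state();print(st)
E
```

```text
{'t': 3.55, 'q': array([-8.04684065e-01,  4.89676285e-01,  1.65976189e+00, -1.21265838e-05,
        9.92161668e-01,  1.29631101e+00]), 'qd': array([ 0.00033651,  0.00070631,  0.00107796, -0.00047386, -0.00073771,
       -0.00085136]), 'joint_efforts': array([ 1.00128207e-03, -4.47401083e+01, -2.14782393e+01,  1.75277314e-04,
        4.07128300e-04, -9.04620464e-06]), 'tcp_pos': array([ 442.87903415, -292.56507382,   45.58395956]), 'tcp_rot': array([ 3.14158483e+00,  9.67099450e-06, -5.30192119e-01]), 'ft_force': array([-0.26536244,  0.16028068, -0.9931214 ]), 'wrist_torque': array([-0.02423681,  0.03780749, -0.03741387]), 'width': 0.18822472075994748}
```

View pics/c4.png

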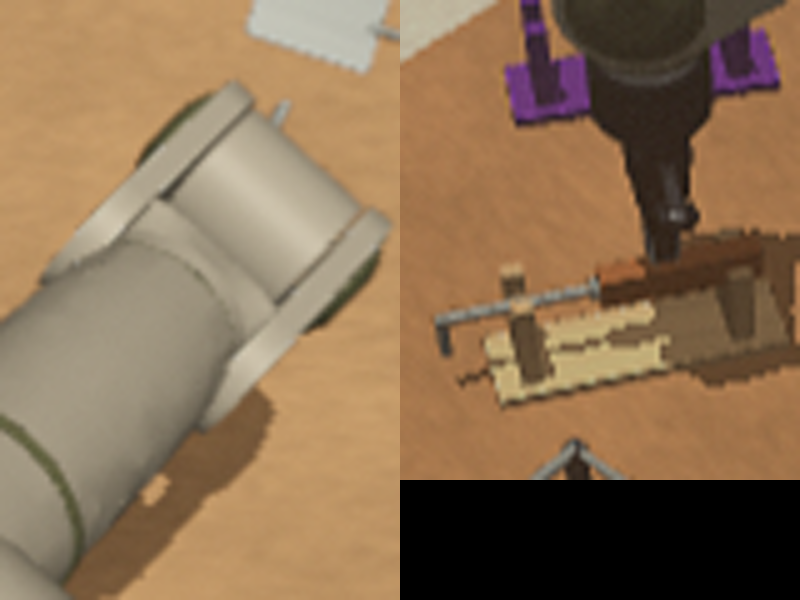

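```bash
python3 - <<'E'
from h import *
m=camera_model("top");ms=camera_model("scene")
P=np.array([[443,-293,45.5],[443,-293,78],[443,-293,120],[443,-293,200]])
p=proj(ms,P);print("scene crop px",(p-[198,100])*5+[400,0])
p=proj(m,P);print("top crop px",(p-[320,170])*5)
e=np.array([[.863,-.506]])
for k in(-65,45,150): 
  q=np.append(np.array([443,-293])+k*e[0],78 if k<100 else 73); print(k,q,(proj(ms,q)-[198,100])*5+[400,0])
# scene-only casting of handle features at known height (c4 px)
S=lambda u,v:((u-400+.5)/5-.5+198,(v+.5)/5-.5+100)
for n,u,v,z in(("rear top near",765,250,78),("front top near",610,284,78),("front top far",600,263,78),("bend",442,318,73)):
  print(n,onz(ms,S(u,v),z))
E
```

```text
scene crop px [[662.7567343  296.14184495]
 [660.11628717 261.99183598]
 [656.57208552 216.14668857]
 [649.37543448 123.03322788]]
top crop px [[179.49580586 303.32047862]
 [186.75859377 294.71162071]
 [196.55956004 283.0894395 ]
 [216.64679942 259.25258303]]
-65 [ 386.905 -260.11    78.   ] [[755.59934672 242.37414199]]
45 [ 481.835 -315.77    78.   ] [[593.1846758  275.74639853]]
150 [ 572.45 -368.9    73.  ] [[435.3252948 313.7017918]]
rear top near [ 387.25007031 -252.91787999   78.        ]
front top near [ 479.04122196 -304.63174878   78.        ]
front top far [ 470.48401227 -323.27742936   78.        ]
bend [ 571.69818664 -365.16021472   73.        ]
```

```bash
python3 - <<'E'
from h import *
s=np.load("s1.npy")
c=s[130:174,232:280]; c=np.clip(c.astype(float)*2,0,255).astype(np.uint8)
save(cv2.resize(c,None,fx=13,fy=13,interpolation=cv2.INTER_NEAREST),"c5.png")
E
```

```text
(no output)
```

View pics/c5.png

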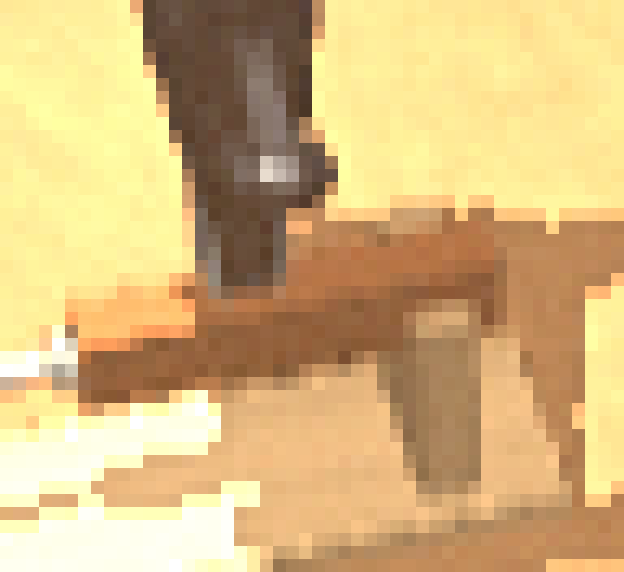

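The shut finger ends are drawn over the top of the handle, right above its middle. So the tips are really about z≈78, some 30 mm higher than the reported TCP height; x and y agree. I'll open and go down 28 mm more. The cradle base stays clear whichever height is right.

Emit:
drive_tool(
  linear=[
    [0, 0, 0.005],
    [0, 0, 0.005],
    [0, 0, 0.005],
    [0, 0, 0.005],
    [0, 0, 0.005],
    [0, 0, -0.01],
    [0, 0, -0.02],
    [0, 0, -0.028],
    [0, 0, -0.028],
  ],
  spin=[0, 0, 0, 0, 0, 0, 0, 0, 0],
  fingers=[1, 1, 1, 1, 1, 1, 1, 1, 1],
)

```text
t: 4.68
tcp_pos: [442.6, -292.3, 16.8]
tcp_rot: [-3.141, 0.001, -0.53]
ft_force: [0.6, -1.0, -0.1]
width: 85.5
```

Emit:
drive_tool(
  linear=[
    [0, 0, 0],
    [0, 0, 0],
    [0, 0, 0],
    [0, 0, 0],
    [0, 0, 0],
    [0, 0, 0],
    [0, 0, 0],
    [0, 0, 0],
    [0, 0, 0],
  ],
  spin=[0, 0, 0, 0, 0, 0, 0, 0, 0],
  fingers=[0, -0.3, -0.6, -1, -1, -1, -1, -1, -1],
)

```text
t: 5.8
tcp_pos: [443.1, -292.7, 17.9]
tcp_rot: [3.142, -0.001, -0.53]
ft_force: [-0.1, 0.8, 5.6]
width: 16.8
```

```bash
python3 - <<'E'
from h import *
s=snapshot("scene");np.save("s2.npy",s)
c=s[115:174,215:280]; c=np.clip(c.astype(float)*2,0,255).astype(np.uint8)
save(cv2.resize(c,None,fx=10,fy=10,interpolation=cv2.INTER_NEAREST),"c6.png")
st=get_state();print(st["tcp_pos"],st["ft_force"],st["width"])
E
```

```text
[ 443.07636303 -292.67383024   17.92303296] [0.14250254 1.36453861 5.55840269] 16.95212161128946
```

View pics/c6.png

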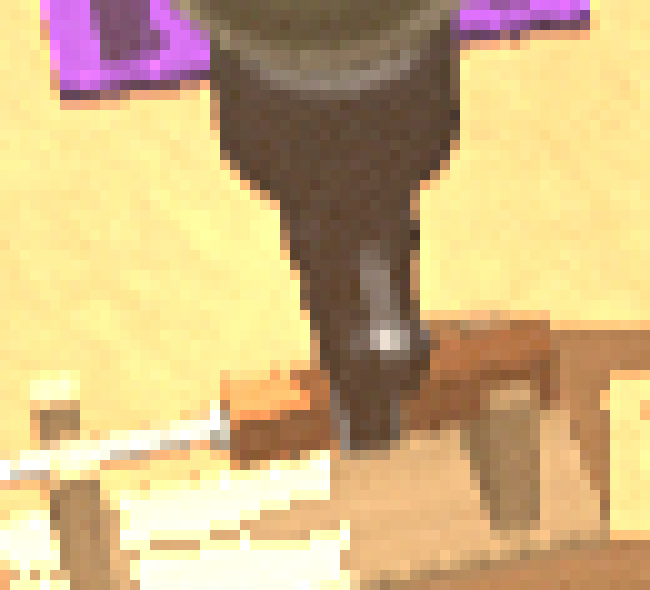

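The handle is gripped (width about 17) with the fingers down to its underside. The commanded z of 17.6 corresponds to handle-middle z≈65. I'll lift.

Emit:
drive_tool(
  linear=[
    [0, 0, 0.005],
    [0, 0, 0.015],
    [0, 0, 0.03],
    [0, 0, 0.045],
    [0, 0, 0.06],
    [0, 0, 0.077],
    [0, 0, 0.077],
    [0, 0, 0.077],
  ],
  spin=[0, 0, 0, 0, 0, 0, 0, 0],
  fingers=[-1, -1, -1, -1, -1, -1, -1, -1],
)

```text
t: 6.85
tcp_pos: [442.6, -292.3, 94.2]
tcp_rot: [-3.141, 0.001, -0.53]
ft_force: [-0.2, 0.1, -1.8]
width: 17.2
```

Emit:
drive_tool(
  linear=[
    [-0.001, 0.01, 0],
    [-0.004, 0.04, 0],
    [-0.007, 0.075, 0],
    [-0.01, 0.11, 0],
    [-0.013, 0.145, 0],
    [-0.017, 0.18, 0],
    [-0.02, 0.215, 0],
    [-0.023, 0.25, 0],
    [-0.026, 0.285, 0],
    [-0.03, 0.32, 0],
    [-0.033, 0.355, 0],
    [-0.036, 0.39, 0],
    [-0.04, 0.425, 0],
    [-0.042, 0.45, 0],
    [-0.043, 0.463, 0],
    [-0.043, 0.467, 0],
    [-0.043, 0.467, 0],
    [-0.043, 0.467, 0],
  ],
  spin=[0.02, 0.05, 0.09, 0.135, 0.18, 0.225, 0.27, 0.315, 0.36, 0.4, 0.44, 0.48, 0.52, 0.55, 0.57, 0.58, 0.58, 0.58],
  fingers=[-1, -1, -1, -1, -1, -1, -1, -1, -1, -1, -1, -1, -1, -1, -1, -1, -1, -1],
)

```text
t: 9.1
tcp_pos: [400.0, 173.8, 94.6]
tcp_rot: [3.141, 0.0, 0.049]
ft_force: [-0.4, 0.0, -1.6]
width: 16.7
```

```bash
python3 - <<'E'
from h import *
t=snapshot("top");s=snapshot("scene");np.save("s3.npy",s);np.save("t3.npy",t)
D=np.zeros((600,800,3),np.uint8)
D[:600,:400]=cv2.resize(t[115:235,170:250],None,fx=5,fy=5,interpolation=cv2.INTER_CUBIC)
D[:600,400:]=cv2.resize(s[190:340,250:350],None,fx=4,fy=4,interpolation=cv2.INTER_CUBIC)
save(D,"c7.png"); st=get_state();print(st["tcp_pos"],st["tcp_rot"],st["ft_force"],st["width"])
E
```

```text
[399.99351668 173.95697314  94.5934106 ] [3.14155058e+00 1.67027770e-05 4.88178738e-02] [-0.38436989 -0.09916057 -1.46655095] 16.779600070880164
```

View pics/c7.png

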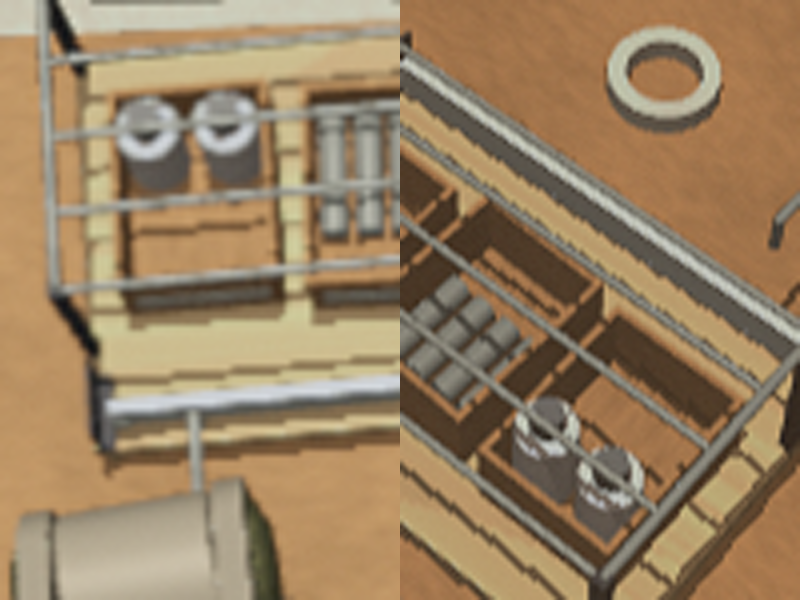

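In the top crop the rod end is at about (195,412), ahead of the carton front centre at about (207,290). In the scene crop the bend is at (783,222). The carton's front top corners are at about (608,318) and (740,403).

```bash
python3 - <<'E'
from h import *
np.set_printoptions(precision=1,suppress=True)
m=camera_model("top");ms=camera_model("scene")
A=lambda u,v:((u+.5)/5-.5+170,(v+.5)/5-.5+115)
S=lambda u,v:((u-400+.5)/4-.5+250,(v+.5)/4-.5+190)
print("rodend top z146",onz(m,A(195,411),146),"tri",tri(m,A(195,411),ms,S(781,220)))
print("tip scene",[onz(ms,S(775,246),z) for z in(104,108,112)])
a,b=onz(ms,S(608,316),100),onz(ms,S(742,402),100);d=b-a
print("scene lip",a,b,(a+b)/2,np.linalg.norm(d),np.arctan2(-d[0],d[1]))
# predicted pixel of lip corners for pose (645,179,yaw .05) in both crops
for yaw in(.05,):
  c=np.array([644,180]);ex=np.array([np.cos(yaw),np.sin(yaw)]);ey=np.array([-ex[1],ex[0]])
  Q=[np.append(c+x*ex+y*ey,100) for x,y in((0,54),(0,-54),(140,54),(140,-54))]
  print("top",(proj(m,Q)-[170,115])*5,"scene",(proj(ms,Q)-[250,190])*4+[400,0])
E
```

```text
rodend top z146 [551.3 180.2 146. ] tri (array([550.6, 181.5, 146. ]), np.float64(2.8611855482323745))
tip scene [array([544.8, 179. , 104. ]), array([547. , 180.3, 108. ]), array([549.3, 181.6, 112. ])]
scene lip [661.7 131.5 100. ] [649.6 236.8 100. ] [655.6 184.2 100. ] 106.00965681120444 0.11506670570565385
top [[120.4 295.7]
 [283.7 281.6]
 [110.7  96. ]
 [270.9  81.9]] scene [[745.2 389.4]
 [615.5 295.4]
 [608.7 545.2]
 [476.7 440.5]]
```

Emit:
drive_tool(
  linear=[
    [0.01, 0, 0],
    [0.03, 0, 0],
    [0.055, 0.001, 0],
    [0.08, 0.001, 0],
    [0.105, 0.002, 0],
    [0.123, 0.002, 0],
    [0.132, 0.002, 0],
    [0.132, 0.002, 0],
    [0.132, 0.002, 0],
  ],
  spin=[0, 0, 0, 0, 0, 0, 0, 0, 0],
  fingers=[-1, -1, -1, -1, -1, -1, -1, -1, -1],
)

```text
t: 10.32
tcp_pos: [531.4, 176.5, 94.6]
tcp_rot: [3.142, 0.0, 0.05]
ft_force: [0.1, -0.3, -1.2]
width: 16.7
```

```bash
python3 - <<'E'
from h import *
t=snapshot("top");s=snapshot("scene");np.save("s4.npy",s);np.save("t4.npy",t)
D=np.zeros((600,800,3),np.uint8)
D[:480,:320]=cv2.resize(t[125:205,180:233][:,:],(320,480),interpolation=cv2.INTER_CUBIC)
D[:600,320:]=cv2.resize(s[250:350,280:360],(480,600),interpolation=cv2.INTER_CUBIC)
save(D,"c8.png"); st=get_state();print(st["tcp_pos"],st["tcp_rot"],st["ft_force"],st["width"])
E
```

```text
[531.46580322 176.49152786  94.71946087] [3.14156746e+00 1.19152156e-04 4.99827603e-02] [-1.2032279   0.2464159  -0.37941051] 16.437997639334853
```

View pics/c8.png

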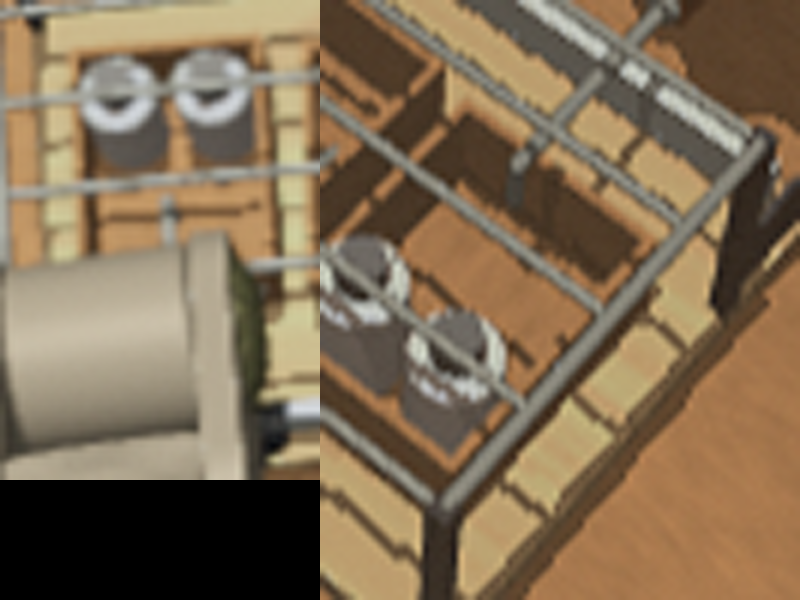

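The hook's down-turned end (515,205) hangs past the front rim, which runs from (465,110) to (650,240), and well short of the bottles. I'll check the numbers.

```bash
python3 - <<'E'
from h import *
np.set_printoptions(precision=1,suppress=True)
ms=camera_model("scene");m=camera_model("top")
S=lambda u,v:((u-320+.5)/6-.5+280,(v+.5)/6-.5+250)
print("tip",onz(ms,S(514,206),108),"rim",onz(ms,S(466,108),100),onz(ms,S(656,238),100))
A=lambda u,v:(u/6.04+180-.5,v/6+125-.5)
print("rodend top",onz(m,A(168,197),146))
E
```

```text
tip [680.7 184.1 108. ] rim [655.2 133.8 100. ] [646.8 236.1 100. ]
rodend top [682.2 183.8 146. ]
```

Emit:
drive_tool(
  linear=[
    [0, 0, -0.008],
    [0, 0, -0.016],
    [0, 0, -0.024],
    [0, 0, -0.032],
    [0, 0, -0.032],
    [-0.006, 0, -0.032],
    [-0.012, -0.001, -0.032],
    [-0.015, -0.001, -0.032],
    [-0.015, -0.001, -0.032],
  ],
  spin=[0, 0, 0, 0, 0, 0, 0, 0, 0],
  fingers=[-1, -1, -1, -1, -1, -1, -1, -1, -1],
)

```text
t: 11.55
tcp_pos: [516.8, 175.5, 62.8]
tcp_rot: [-3.142, -0.0, 0.05]
ft_force: [0.3, 0.5, -1.8]
width: 16.8
```

Emit:
drive_tool(
  linear=[
    [-0.001, 0, 0],
    [-0.002, 0, 0],
    [-0.003, 0, 0],
    [-0.004, 0, 0],
    [-0.005, 0, 0],
    [-0.006, 0, 0],
    [-0.007, 0, 0],
    [-0.008, 0, 0],
    [-0.009, 0, 0],
    [-0.01, -0.001, 0],
    [-0.012, -0.001, 0],
    [-0.014, -0.001, 0],
    [-0.016, -0.001, 0],
    [-0.018, -0.001, 0],
    [-0.02, -0.001, 0],
  ],
  spin=[0, 0, 0, 0, 0, 0, 0, 0, 0, 0, 0, 0, 0, 0, 0],
  fingers=[-1, -1, -1, -1, -1, -1, -1, -1, -1, -1, -1, -1, -1, -1, -1],
)

```text
t: 13.42
tcp_pos: [496.8, 174.4, 62.7]
tcp_rot: [-3.142, -0.0, 0.05]
ft_force: [3.3, -0.3, -2.0]
width: 17.0
```

Emit:
drive_tool(
  linear=[
    [-0.002, 0, 0],
    [-0.004, 0, 0],
    [-0.006, 0, 0],
    [-0.008, 0, 0],
    [-0.01, 0, 0],
    [-0.012, -0.001, 0],
    [-0.014, -0.001, 0],
    [-0.016, -0.001, 0],
    [-0.018, -0.001, 0],
    [-0.02, -0.001, 0],
  ],
  spin=[0, 0, 0, 0, 0, 0, 0, 0, 0, 0],
  fingers=[-1, -1, -1, -1, -1, -1, -1, -1, -1, -1],
)

```text
t: 14.68
tcp_pos: [476.8, 173.4, 62.6]
tcp_rot: [3.142, -0.0, 0.05]
ft_force: [3.1, -1.2, -2.0]
width: 17.1
```

Emit:
drive_tool(
  linear=[
    [-0.002, 0, 0],
    [-0.004, 0, 0],
    [-0.006, 0, 0],
    [-0.008, 0, 0],
    [-0.01, 0, 0],
    [-0.012, -0.001, 0],
    [-0.014, -0.001, 0],
  ],
  spin=[0, 0, 0, 0, 0, 0, 0],
  fingers=[-1, -1, -1, -1, -1, -1, -1],
)

```text
t: 15.55
tcp_pos: [462.8, 172.4, 62.6]
tcp_rot: [3.142, -0.0, 0.05]
ft_force: [3.6, 0.8, -1.8]
width: 17.1
```

```bash
python3 - <<'E'
from h import *
s=snapshot("scene");np.save("s5.npy",s)
save(cv2.resize(s[230:305,270:360],(800,667)[:2],interpolation=cv2.INTER_CUBIC)[:600],"c9.png")
st=get_state();print(st["tcp_pos"],st["ft_force"])
E
```

```text
[462.51166872 172.3947088   62.58278441] [ 2.6157858   1.52223791 -2.30831818]
```

View pics/c9.png

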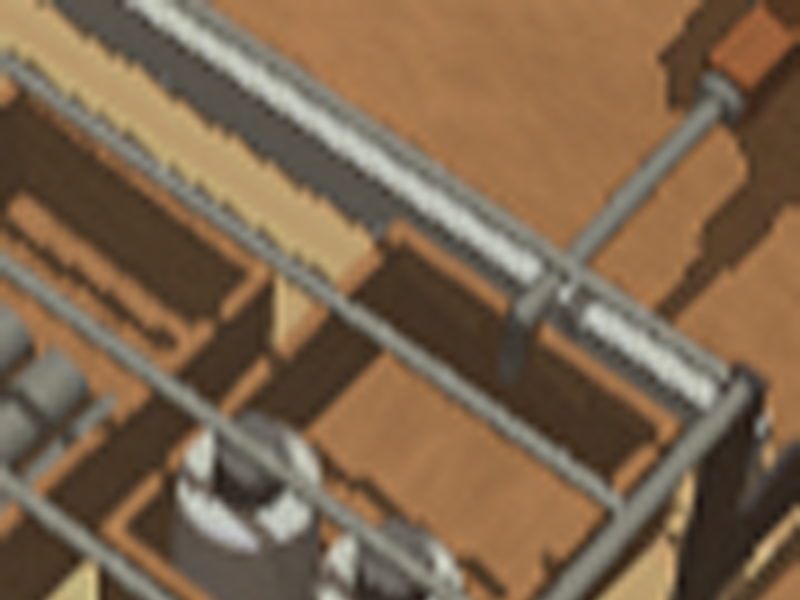

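The carton's front rim runs from (398,220) to (683,415), and the rail's inner top edge passes through about (300,130) and (520,278).

```bash
python3 - <<'E'
from h import *
np.set_printoptions(precision=1,suppress=True)
ms=camera_model("scene")
S=lambda u,v:((u+.5)/8.89-.5+270,(v+.5)/8.89-.5+230)
a,b=onz(ms,S(398,220),100),onz(ms,S(683,415),100)
c,d=onz(ms,S(300,130),76),onz(ms,S(520,278),76)
c2,d2=onz(ms,S(170,43),76),onz(ms,S(712,405),76)
for p,q in((a,b),(c,d),(c2,d2)):
  e=q-p; print(p,q,"yaw",np.arctan2(-e[0],e[1]),"x at y=180",p[0]+e[0]/e[1]*(180-p[1]))
E
```

```text
[604.8 126.7 100. ] [597.8 232.5 100. ] yaw 0.06613454312390449 x at y=180 601.2822283699552
[588.8  73.2  76. ] [582.6 159.1  76. ] yaw 0.07265204731946877 x at y=180 581.0288648531479
[592.8  20.5  76. ] [576.8 230.2  76. ] yaw 0.07623904680558456 x at y=180 580.5931021240248
```

Emit:
drive_tool(
  linear=[
    [-0.001, 0, 0],
    [-0.002, 0, 0],
    [-0.003, 0, 0],
    [-0.004, 0, 0],
    [-0.005, 0, 0],
    [-0.006, 0, 0],
    [-0.007, 0, 0],
    [-0.008, 0, 0],
    [-0.009, 0, 0],
    [-0.01, -0.001, 0],
    [-0.011, -0.001, 0],
    [-0.012, -0.001, 0],
    [-0.013, -0.001, 0],
  ],
  spin=[0, 0, 0, 0, 0, 0, 0, 0, 0, 0, 0, 0, 0],
  fingers=[-1, -1, -1, -1, -1, -1, -1, -1, -1, -1, -1, -1, -1],
)

```text
t: 17.23
tcp_pos: [449.8, 171.4, 62.6]
tcp_rot: [3.142, -0.0, 0.05]
ft_force: [3.4, -0.2, -2.2]
width: 16.9
```

Emit:
drive_tool(
  linear=[
    [-0.0005, 0, 0],
    [-0.001, 0, 0],
    [-0.0015, 0, 0],
  ],
  spin=[0, 0, 0],
  fingers=[-1, -1, -1],
)

```text
t: 17.6
tcp_pos: [448.4, 171.4, 62.6]
tcp_rot: [3.142, -0.0, 0.05]
ft_force: [3.8, 0.4, -1.8]
width: 16.7
```

Emit:
drive_tool(
  linear=[
    [-0.0005, 0, 0],
    [-0.001, 0, 0],
  ],
  spin=[0, 0],
  fingers=[-1, -1],
)

```text
t: 17.85
tcp_pos: [447.3, 171.4, 62.6]
tcp_rot: [-3.142, 0.0, 0.05]
ft_force: [3.0, 0.4, -2.5]
width: 17.0
```

Emit:
drive_tool(
  linear=[
    [-0.0003, 0, 0],
    [-0.0006, 0, 0],
    [-0.0009, 0, 0],
    [-0.0012, 0, 0],
  ],
  spin=[0, 0, 0, 0],
  fingers=[-1, -1, -1, -1],
)

```text
t: 18.35
tcp_pos: [446.1, 171.4, 62.6]
tcp_rot: [-3.142, 0.0, 0.05]
ft_force: [3.1, 0.5, -2.8]
width: 16.8
```

Emit:
drive_tool(
  linear=[
    [-0.0003, 0, 0],
    [-0.0006, 0, 0],
    [-0.0009, 0, 0],
    [-0.0012, 0, 0],
  ],
  spin=[0, 0, 0, 0],
  fingers=[-1, -1, -1, -1],
)

```text
t: 18.85
tcp_pos: [445.0, 171.4, 62.6]
tcp_rot: [-3.142, -0.0, 0.05]
ft_force: [3.6, 0.7, -2.8]
width: 16.9
```

Emit:
drive_tool(
  linear=[
    [-0.0003, 0, 0],
    [-0.0006, 0, 0],
    [-0.0009, 0, 0],
    [-0.0012, 0, 0],
  ],
  spin=[0, 0, 0, 0],
  fingers=[-1, -1, -1, -1],
)

```text
t: 19.35
tcp_pos: [443.7, 171.5, 62.6]
tcp_rot: [-3.142, 0.0, 0.05]
ft_force: [3.5, -0.5, -2.4]
width: 17.0
```

Emit:
drive_tool(
  linear=[
    [-0.0003, 0, 0],
    [-0.0006, 0, 0],
    [-0.0009, 0, 0],
    [-0.0012, 0, 0],
  ],
  spin=[0, 0, 0, 0],
  fingers=[-1, -1, -1, -1],
)

```text
t: 19.85
tcp_pos: [442.6, 171.4, 62.6]
tcp_rot: [-3.142, 0.0, 0.05]
ft_force: [4.0, -0.1, -2.3]
width: 17.0
```

Emit:
drive_tool(
  linear=[
    [-0.0003, 0, 0],
    [-0.0006, 0, 0],
    [-0.0009, 0, 0],
  ],
  spin=[0, 0, 0],
  fingers=[-1, -1, -1],
)

```text
t: 20.23
tcp_pos: [442.0, 171.5, 62.7]
tcp_rot: [-3.141, -0.001, 0.05]
ft_force: [5.5, 0.4, -3.3]
width: 16.5
```

Emit:
drive_tool(
  linear=[
    [-0.0002, 0, 0],
  ],
  spin=[0],
  fingers=[-1],
)

```text
t: 20.35
tcp_pos: [441.8, 171.5, 62.7]
tcp_rot: [-3.142, -0.001, 0.05]
ft_force: [5.0, 0.5, -3.6]
width: 17.0
```

Emit:
drive_tool(
  linear=[
    [-0.0003, 0, 0],
    [-0.0003, 0, 0],
  ],
  spin=[0, 0],
  fingers=[-1, -1],
)

```text
t: 20.6
tcp_pos: [441.6, 171.5, 62.7]
tcp_rot: [-3.141, -0.001, 0.05]
ft_force: [5.0, 0.9, -4.1]
width: 16.7
```

Emit:
drive_tool(
  linear=[
    [-0.0003, 0, 0],
    [-0.0003, 0, 0],
  ],
  spin=[0, 0],
  fingers=[-1, -1],
)

```text
t: 20.85
tcp_pos: [441.6, 171.5, 62.8]
tcp_rot: [-3.141, -0.002, 0.05]
ft_force: [7.1, 0.1, -4.0]
width: 17.0
```

Emit:
drive_tool(
  linear=[
    [-0.0003, 0, 0],
    [-0.0003, 0, 0],
  ],
  spin=[0, 0],
  fingers=[-1, -1],
)

```text
t: 21.1
tcp_pos: [441.7, 171.5, 62.8]
tcp_rot: [-3.141, -0.003, 0.05]
ft_force: [8.6, 0.5, -4.4]
width: 16.9
```

Emit:
drive_tool(
  linear=[
    [-0.0003, 0, 0],
    [-0.0003, 0, 0],
  ],
  spin=[0, 0],
  fingers=[-1, -1],
)

```text
t: 21.35
tcp_pos: [441.7, 171.5, 62.9]
tcp_rot: [-3.141, -0.003, 0.05]
ft_force: [10.2, 0.1, -5.4]
width: 17.4
```

```bash
python3 - <<'E'
from h import *
F=[]
for i in range(3): snapshot("scene"); F.append(get_state()["ft_force"])
print(np.round(F,1))
E
```

```text
[[10.3  0.4 -4.9]
 [ 9.4  1.6 -4.4]
 [10.4  0.1 -6.2]]
```

About 10 N, steady. I'll hold it for 1.4 s.

Emit:
drive_tool(
  linear=[
    [0, 0, 0],
    [0, 0, 0],
    [0, 0, 0],
    [0, 0, 0],
    [0, 0, 0],
    [0, 0, 0],
  ],
  spin=[0, 0, 0, 0, 0, 0],
  fingers=[-1, -1, -1, -1, -1, -1],
)

```text
t: 22.25
tcp_pos: [441.6, 171.5, 62.9]
tcp_rot: [-3.141, -0.003, 0.05]
ft_force: [10.0, 1.0, -4.5]
width: 17.0
```

Emit:
drive_tool(
  linear=[
    [0, 0, 0],
    [0, 0, 0],
    [0, 0, 0],
    [0, 0, 0],
    [0, 0, 0],
  ],
  spin=[0, 0, 0, 0, 0],
  fingers=[-1, -1, -1, -1, -1],
)

```text
t: 22.88
tcp_pos: [441.6, 171.5, 62.9]
tcp_rot: [-3.141, -0.003, 0.05]
ft_force: [9.4, 0.5, -4.1]
width: 16.9
```

Held at about 10 N throughout. Next I ease off, unhook upward and look.

Emit:
drive_tool(
  linear=[
    [0.0005, 0, 0],
    [0.001, 0, 0],
    [0.002, 0, 0],
    [0.004, 0, 0],
    [0.008, 0, 0],
    [0.012, 0.001, 0],
    [0.015, 0.001, 0],
    [0.015, 0.001, 0],
    [0.015, 0.001, 0.01],
    [0.015, 0.001, 0.025],
    [0.015, 0.001, 0.04],
    [0.015, 0.001, 0.048],
    [0.015, 0.001, 0.048],
  ],
  spin=[0, 0, 0, 0, 0, 0, 0, 0, 0, 0, 0, 0, 0],
  fingers=[-1, -1, -1, -1, -1, -1, -1, -1, -1, -1, -1, -1, -1],
)

```text
t: 24.5
tcp_pos: [455.5, 172.5, 111.2]
tcp_rot: [-3.142, -0.001, 0.05]
ft_force: [-1.2, -0.3, -2.3]
width: 16.8
```

```bash
python3 - <<'E'
from h import *
s=snapshot("scene");np.save("s6.npy",s);np.save("t6.npy",snapshot("top"))
st=get_state();print(st["tcp_pos"],st["tcp_rot"],st["ft_force"])
# dark inner face of front wall in scene: top boundary, numerically, before(s5) vs now
ms=camera_model("scene")
print(proj(ms,[[581,180,100],[577,234,100],[585,126,100]]))
E
```

```text
[455.0356077  172.41127969 110.30681702] [3.14154467e+00 6.07919254e-04 4.98026620e-02] [ 0.15050073 -0.24273344 -3.0445458 ]
[[335.04999837 260.43214611]
 [351.75387778 271.55524275]
 [318.88615231 249.66826748]]
```

Emit:
drive_tool(
  linear=[
    [-0.01, 0, 0],
    [-0.03, -0.001, 0],
    [-0.048, -0.002, 0],
    [-0.055, -0.003, 0],
    [-0.055, -0.013, 0],
    [-0.052, -0.045, 0],
    [-0.048, -0.08, 0],
    [-0.045, -0.115, 0],
    [-0.042, -0.15, 0],
    [-0.039, -0.185, 0],
    [-0.036, -0.22, 0],
    [-0.032, -0.255, 0],
    [-0.029, -0.29, 0],
    [-0.026, -0.325, 0],
    [-0.022, -0.36, 0],
    [-0.019, -0.395, 0],
    [-0.016, -0.43, 0],
    [-0.013, -0.455, 0],
    [-0.0124, -0.465, 0],
    [-0.0124, -0.465, 0],
  ],
  spin=[0, 0, 0, 0, -0.01, -0.05, -0.09, -0.135, -0.18, -0.225, -0.27, -0.315, -0.36, -0.4, -0.44, -0.48, -0.53, -0.56, -0.58, -0.58],
  fingers=[-1, -1, -1, -1, -1, -1, -1, -1, -1, -1, -1, -1, -1, -1, -1, -1, -1, -1, -1, -1],
)

```text
t: 27.1
tcp_pos: [442.6, -292.8, 110.3]
tcp_rot: [-3.141, 0.001, -0.531]
ft_force: [0.6, 0.7, -2.7]
width: 16.9
```

```bash
python3 - <<'E'
from h import *
st=get_state();print(st["tcp_pos"],st["tcp_rot"],st["ft_force"],st["width"])
np.save("s7.npy",snapshot("scene"));np.save("t7.npy",snapshot("top"))
E
```

```text
[ 442.60835055 -292.77835028  110.32143062] [-3.14139514e+00  5.03754786e-04 -5.30887832e-01] [ 0.62986566  0.73531517 -2.65860128] 16.85557484186539
```

Emit:
drive_tool(
  linear=[
    [0, 0, -0.015],
    [0, 0, -0.035],
    [0, 0, -0.055],
    [0, 0, -0.07],
    [0, 0, -0.08],
    [0, 0, -0.086],
    [0, 0, -0.086],
    [0, 0, -0.086],
  ],
  spin=[0, 0, 0, 0, 0, 0, 0, 0],
  fingers=[-1, -1, -1, -1, -1, -1, -1, -1],
)

```text
t: 28.2
tcp_pos: [443.1, -292.8, 25.1]
tcp_rot: [3.141, -0.001, -0.53]
ft_force: [-0.4, -0.4, -1.4]
width: 16.7
```

Emit:
drive_tool(
  linear=[
    [0, 0, -0.001],
    [0, 0, -0.002],
    [0, 0, -0.003],
    [0, 0, -0.004],
    [0, 0, -0.005],
    [0, 0, -0.005],
  ],
  spin=[0, 0, 0, 0, 0, 0],
  fingers=[-1, -1, -1, -1, -1, -1],
)

```text
t: 28.95
tcp_pos: [442.8, -292.5, 19.5]
tcp_rot: [-3.142, 0.0, -0.53]
ft_force: [-0.3, 0.4, -1.5]
width: 16.7
```

Emit:
drive_tool(
  linear=[
    [0, 0, -0.0007],
    [0, 0, -0.0015],
    [0, 0, -0.0015],
  ],
  spin=[0, 0, 0],
  fingers=[-1, -1, -1],
)

```text
t: 29.32
tcp_pos: [442.9, -292.6, 18.1]
tcp_rot: [3.142, -0.0, -0.53]
ft_force: [-0.6, -0.6, -1.6]
width: 16.4
```

Emit:
drive_tool(
  linear=[
    [0, 0, -0.0007],
    [0, 0, -0.0007],
  ],
  spin=[0, 0],
  fingers=[-1, -1],
)

```text
t: 29.58
tcp_pos: [442.9, -292.6, 17.9]
tcp_rot: [3.141, -0.0, -0.53]
ft_force: [-1.4, 1.6, 4.1]
width: 16.6
```

Seated: the vertical force turned from -1.6 to +4.1 N. I'll open and rise.

Emit:
drive_tool(
  linear=[
    [0, 0, 0],
    [0, 0, 0],
    [0, 0, 0],
    [0, 0, 0],
    [0, 0, 0],
    [0, 0, 0],
    [0, 0, 0],
    [0, 0, 0],
  ],
  spin=[0, 0, 0, 0, 0, 0, 0, 0],
  fingers=[-0.5, -0.3, 0, 0.3, 0.6, 1, 1, 1],
)

```text
t: 30.58
tcp_pos: [442.9, -292.6, 17.4]
tcp_rot: [3.142, -0.0, -0.53]
ft_force: [0.1, 0.1, -0.3]
width: 85.9
```

Emit:
drive_tool(
  linear=[
    [0, 0, 0.01],
    [0, 0, 0.03],
    [0, 0, 0.06],
    [0, 0, 0.1],
    [-0.02, 0, 0.14],
    [-0.07, -0.02, 0.16],
    [-0.12, -0.06, 0.17],
    [-0.16, -0.1, 0.175],
    [-0.19, -0.14, 0.176],
    [-0.21, -0.17, 0.176],
    [-0.22, -0.185, 0.176],
    [-0.22, -0.185, 0.176],
    [-0.22, -0.185, 0.176],
  ],
  spin=[0, 0, 0, 0, 0.1, 0.2, 0.3, 0.4, 0.5, 0.6, 0.7, 0.8, 0.8],
  fingers=[1, 1, 1, 1, 1, 1, 1, 1, 1, 1, 1, 1, 1],
)

```text
t: 32.2
tcp_pos: [222.8, -477.6, 193.9]
tcp_rot: [3.141, 0.0, 0.269]
ft_force: [-0.3, -0.3, 0.8]
width: 85.3
```

```bash
python3 - <<'E'
from h import *
t=snapshot("top");s=snapshot("scene");np.save("s8.npy",s);np.save("t8.npy",t)
D=np.zeros((600,800,3),np.uint8)
D[:518,:378]=cv2.resize(t[186:260,330:384],None,fx=7,fy=7,interpolation=cv2.INTER_CUBIC)
D[:420,380:]=cv2.resize(t[140:210,180:250],(420,420),interpolation=cv2.INTER_CUBIC)
D[422:598,380:]=cv2.resize(s[140:184,198:303],(420,176),interpolation=cv2.INTER_CUBIC)
D=np.ascontiguousarray(D); save(D,"c10.png")
s0=np.load("scene0.npy");d=np.abs(s.astype(int)-s0).max(2)
print("scene cradle diff",(d[165:190,198:282]>40).sum(),(d[140:190,198:282]>40).sum())
st=get_state();print(st["t"],st["tcp_pos"],st["ft_force"])
E
```

```text
scene cradle diff 14 15
32.3 [ 223.01173847 -477.41645295  193.80702974] [-0.20002875 -0.49759068  0.12972638]
```

View pics/c10.png

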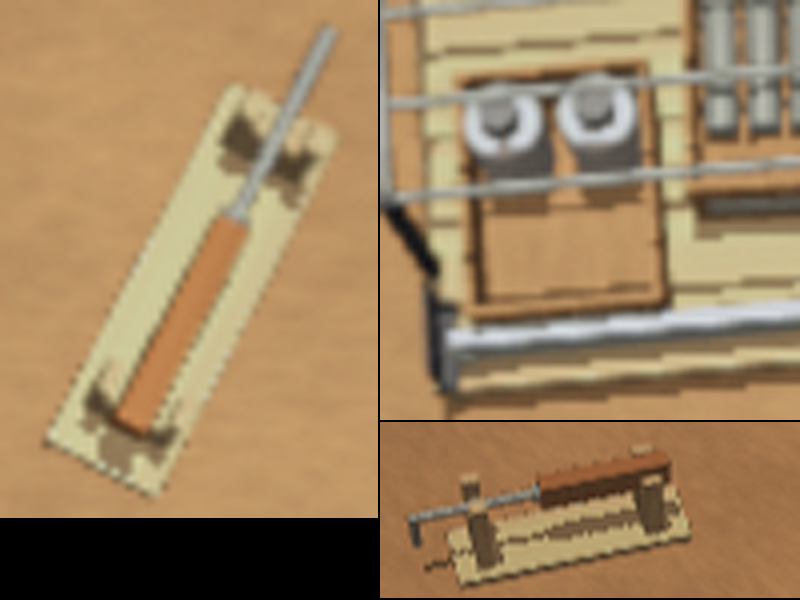

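The hook lies in its cradle as before. The carton's front rim, (470,318) to (665,303), runs parallel to the rail and right against it, with the bottles upright. I'll hand it in.

```bash
python3 - <<'E'
from h import *
s=np.load("s8.npy").astype(int);s0=np.load("scene0.npy").astype(int)
m=camera_model("scene");d=np.abs(s-s0).max(2)
for n,(u,v) in {"tape":(316,209),"cup":(428,265),"cups":(226,250),"rollers":(263,275)}.items(): print(n,(d[v-12:v+12,u-14:u+14]>40).sum())
finish_job()
E
```

```text
tape 0
cup 0
cups 0
rollers 0
the job is handed in; nothing more can be done
```

I drew the bottle carton forward with the hook until it met the rail, then unhooked and laid the hook back in its cradle. The job was handed in at about 32 s.

- **Rail contact:** the carton dragged at about 3–4 N. The rail showed as a rise in force. I held the pull for about 1.5 s at 9.4–10.4 N horizontally (about 11 N in total). No reading went above about 12 N, but force is only reported at the end of each move, not during it.
- **Last checks:**
  - The final picture shows the carton's front rim against the rail and parallel to it, with both bottles upright.
  - The hook lies in the cradle as it did at the start; the scene picture there is nearly unchanged.
  - The tape roll, the mixing cup, and the cups and rollers cartons show no change in the scene picture.
- **What disagreed:**
  - The first grip closed on nothing, because the pictures showed the finger ends about 30 mm higher than the reported height. I went 28 mm lower, gripped the handle, and worked from that offset afterwards.
  - My first estimate of the carton rim was about 6 mm too near. I corrected it with the second camera before hooking.

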